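# Change over the lidded ingredient boxes

### The job

Change the prep station over from the wide lidded box, which stands open, to the narrow one, which is shut. First push the wide box's lid over from behind so that it drops shut, then flip the narrow box's lid up by its front tab and push it back past upright, so that it stays fully open by its own weight. Only push with the fingers: leave both boxes standing where they are and do not disturb the other things on the table.

Things in the scene. Friction and masses are not known exactly. Their poses are not given: they have to be found in the camera images.
- wide_box: Loose steel box, 1.6 kg, 130 (x) x 160 (y) x 85 mm high, walls 4 mm, with a black lid; it starts open, with two sauce cups inside. Origin: centre of its underside; its front (tab side) faces its own -x, which points to the robot's right (about -y, turned up to 0.3 rad); the lid's hinge lies along the far (+x) upper rim, z up.
- narrow_box: Loose steel box, 1.6 kg, 110 (x) x 110 (y) x 70 mm high, walls 4 mm, with a black lid of the same make; it starts shut, with one cup inside. Origin: centre of its underside; its front (tab side) faces its own -x, which points to the robot's right (about -y, turned up to 0.3 rad); the hinge lies along the far (+x) upper rim, z up.
- wide_lid (a joint): Angle of the wide box's lid in rad: 0 = shut flat on the rim, grows as the tab end swings up and back; pi/2 = standing upright, the over-centre point; 1.95 = resting against its stop, leaning back. A loose, lightly damped hinge: left alone, the lid falls shut below about pi/2 and falls open to the stop above it. 
- narrow_lid (a joint): Angle of the narrow box's lid in rad: 0 = shut flat on the rim, grows as the tab end swings up and back; pi/2 = standing upright, the over-centre point; 1.95 = resting against its stop, leaning back. A loose, lightly damped hinge: left alone, the lid falls shut below about pi/2 and falls open to the stop above it. 
- wide_hinge (a point): Middle of the wide lid's hinge line, 85 mm above the table, at the far rim of the box (65 mm from its centre); the lid turns about the box's y axis here.
- wide_tab (a point): Middle of the end of the wide lid's tab, on its underside, 160 mm from the hinge. The lid is a 6 mm plate, 0.11 to 0.18 kg, 133 x 166 mm; the tab, 60 mm wide in the middle of its free edge, reaches 30 mm past the box's front wall when shut.
- narrow_hinge (a point): Middle of the narrow lid's hinge line, 70 mm above the table, at the far rim of the box (55 mm from its centre); the lid turns about the box's y axis here.
- narrow_tab (a point): Middle of the end of the narrow lid's tab, on its underside, 140 mm from the hinge. The lid is a 6 mm plate, 0.11 to 0.18 kg, 113 x 116 mm; the tab, 60 mm wide in the middle of its free edge, when shut stands out 30 mm past the box's front wall with only air under it (its underside 70 mm above the table).
- salt_shaker: Bystander: salt shaker, 44 mm diameter, 90 mm high, behind the boxes, right of the bottle. Origin: centre of its underside.
- deli_cup: Bystander: clear lidded deli cup, 86 x 78 x 59 mm, off to the left side. Origin: centre of its underside.
- bottle: Bystander: squeeze bottle, 50 mm diameter, 196 mm high, behind and between the boxes. Origin: centre of its underside.
- ticket_block: Bystander: aluminium ticket holder, 32 x 92 x 30 mm, low, at the back on the left. Origin: centre of its underside.
There are look-alikes about, which are no part of the job. What is shaped like the narrow_box but purple is not meant.

How it is judged:
On the way:
1. the wide box's lid is shut while the narrow one is still shut (value of joint wide_lid below 0.08 rad and value of joint narrow_lid below 0.15 rad), for 0.2 s.
At the end, for the whole second after the job is handed in: The wide lid is shut (below 0.08 rad), the narrow lid rests open at its stop by itself (above 1.8 rad, still), both boxes stand level (within 0.1 rad) within 40 mm of where they began, all bystanders within 40 mm of theirs, and all are at rest (value of joint wide_lid below 0.08 rad and value of joint narrow_lid above 1.8 rad and velocity of joint narrow_lid below 0.1 rad/s and angle between each of wide_box, narrow_box's own z axis and vertical below 0.1 rad and distance of each of wide_box, narrow_box, salt_shaker, deli_cup, bottle, ticket_block from where it was at the start of the episode below 0.04 m and linear speed of each of wide_box, narrow_box, salt_shaker, deli_cup, bottle, ticket_block below 0.02 m/s); the robot touches nothing.
It fails at once if a box is shoved more than 40 mm, lifted or tipped (distance of any of wide_box, narrow_box from where it was at the start of the episode above 0.04 m or angle between any of wide_box, narrow_box's own z axis and vertical above 0.25 rad).
It fails at once if a bystander is shoved more than 40 mm, lifted or tipped (distance of any of salt_shaker, deli_cup, bottle, ticket_block from where it was at the start of the episode above 0.04 m or angle between any of salt_shaker, deli_cup, bottle, ticket_block's own z axis and vertical above 0.25 rad).
It also fails if it takes over 58 s, if anything falls off the work surface, if the arm or the gripper's body presses on something with over 40 N, if the wrist force passes 120 N, or if a joint passes its speed limit or range.

### The arm

A 7-joint arm with a two-finger parallel gripper is mounted at the origin on a cart in front of the work surface, level with it; the furniture and walls round the work are solid. World frame = base frame: x ahead of the robot, y to its left, z up, the work surface at z = 0. Lengths are in m, angles in rad, forces in N, time in s.
With the tool pointing down it reaches from about 0.4 to 0.85 m from the base axis. Payload 10.4 kg.
Tool frame: the origin (TCP) lies between the finger pads; the fingertips stand 17 mm ahead of it and the grasp point (between the pads) lies 2 mm behind it; z points along the fingers, y is the line along which they close (so a half turn about z gives the same grasp; the last joint's range is limited). The gripper opens to 85 mm and grips with 20 to 120 N. Pads are 22 mm wide; open, the fingers measure 114 mm over their backs; the gripper's body (76 mm by 85 mm) begins 54 mm behind the grasp point. The pads swing forward as they close: fully open they stand 13 mm farther back than shut.
Start: joints at [-1.18, 0.332, -0.065, 1.46, 0.022, 1.35, -0.088], TCP at [0.251, 0.572, 0.248] pointing down, gripper open.
Joint ranges: [-2.6, 2.6], [-0.5, 2.12], [-1.47, 1.34], [0.16, 2.42], [-1.27, 4.41], [0.06, 2.06], [-2.6, 2.6]. Speed limits (rad/s): [2.22, 2.22, 2.79, 2.79, 3.14, 3.14, 3.14].

### API

Orientations are given as a unit quaternion [x, y, z, w].
In Python, from workcell import readout, imaging, manip gives the robot as it stands. The module is installed in compiled form; this text tells all that it offers.
- The arm moves only by the shell command python3 -m crank 'ROWS' [OPENING] [FORCE]. ROWS is JSON, a list of rows, each a list of 4 numbers: the shift along the tool's x, y, z as a fraction of full scale, then the turn about the tool's z as a fraction of full scale. In form: [[x, y, z, yaw], ...]. A call has 1 to 5 rows; each row is the pose to reach, as a shift and turn from the pose commanded when the call began, along the tool's axes at that moment; what a row does not reach only later rows make up. Full scale, the value 1, is 400 mm for a shift and 60 degrees for a turn. A row lasts 1/12 s, in which the tool goes at most 41.7 mm and 7.16 degrees, less where a joint would pass 70% of its speed; a pose out of reach is approached as far as the arm can. A call with a number of a shift or a turn outside -1 to 1 is refused whole. A call with a gripper value outside its range is refused whole. OPENING is the gripper command: -1 is shut, 1 is fully open, values between are in proportion, set as the call begins (- or left out, the last holds). The fingers move at their own pace and stop on an object; FORCE is the grip in N (left out, the last holds). Time passes only in rows, so rows that repeat a pose let the fingers close. It gives the time, the measured TCP pose, the force, the opening and the grip force at its end, in the units of the state.
- readout.get_obs(): the state, without advancing time (a new reading comes with each control period).
- imaging.camera(name): name is "scene" or "side" or "wrist"; returns a dict with "color" (420x560x3 uint8, red, green, blue), "fx", "fy", "cx", "cy" (pixels), "rvec" (rotation vector, rad) and "tvec" (3), from world to camera coordinates, as OpenCV has them. Camera axes: x right, y down, z forward; pixel columns grow to the right and rows downward; lengths in m; the calibration is good to about 2 mm. A picture is of the moment at which its call begins. There is no depth.
- manip.hand_in(): hands the job in; it is judged then, once.
The state is a dict: "clock": time; "joint_pos": joint angles; "joint_velocities": joint speeds; "tau": joint torques, N m; "position": TCP position; "ee_rot": TCP orientation; "ft_force": force on the tool from outside, world axes, zero at the start; "torque": the same for the moment, N m; "grip_width": opening from 0.0 (shut) to 1.0 (fully open); "grasp_force": force on a finger pad.
Only numpy, scipy, OpenCV 4.12 (cv2) and the standard library are available. Lean on these libraries where they do the work, as an engineer would, in place of code of your own. Each camera call takes 0.05 s, during which the arm holds its last target. There are 200 camera calls.

## Working session

There is one attempt and no reset: what is moved stays moved. The work goes in short steps, Python scripts to look and compute and a shell command to move; the robot and the scene stay as the last step left them, time stands still between calls to the robot, and variables do not carry over. Pictures are saved under pics/ and viewed, at most 10 in all, crops included, and the job is handed in when it is done.

```bash
mkdir -p pics; python3 - <<'E'
from workcell import readout, imaging
import cv2
o=readout.get_obs();print({k:(o[k]) for k in('clock','position','ee_rot','ft_force','grip_width')})
for n in("scene","side"):
    c=imaging.camera(n);cv2.imwrite(f"pics/{n}0.png",c["color"][:,:,::-1]);print(n,c["fx"],c["cx"],c["cy"],c["rvec"],c["tvec"])
E
```

```text
{'clock': 0.0, 'position': array([0.25114979, 0.57195989, 0.24751893]), 'ee_rot': array([ 2.05376921e-01,  9.78682716e-01, -6.70137653e-04, -1.09085372e-04]), 'ft_force': array([0.26148157, 0.50786275, 0.07874201]), 'grip_width': 0.9995692745783282}
scene 499.65550805286364 279.89701923579366 200.2019210428079 [ 1.2519487  -2.10794299  1.07562538] [0.23046465 0.37906172 1.29953874]
side 419.12146144472865 274.5137831800628 212.18344675742514 [ 2.26368223 -0.46637268  0.21814894] [-0.53553507  0.2028458   1.2438936 ]
```

View pics/scene0.png

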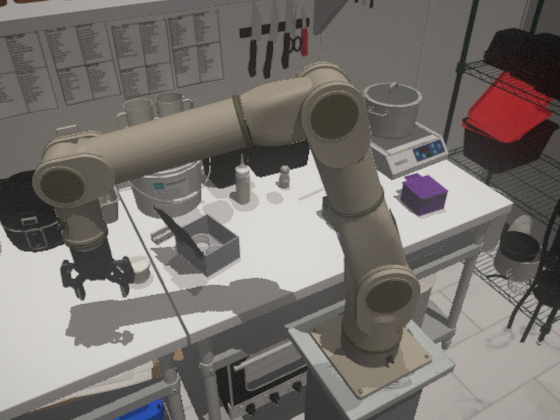

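View pics/side0.png

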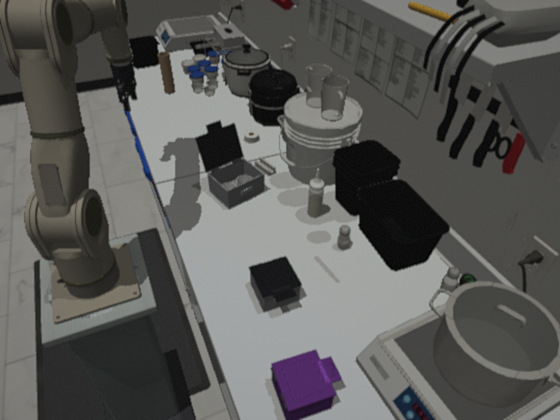

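The scene view shows the wide box at about (207,245), with its lid leaning left at (178,230), the deli cup at (138,268) and the ticket block at (165,232). The side view shows the narrow box at (275,280), the wide box at (236,182), the bottle at (316,197) and the salt shaker at (344,237). I'll enlarge these areas to pick out corners.

```bash
python3 - <<'E'
import cv2,numpy as np
s=cv2.imread("pics/side0.png");c=cv2.imread("pics/scene0.png")
f=lambda im,x,y,w,h,k:cv2.convertScaleAbs(cv2.resize(im[y:y+h,x:x+w],None,fx=k,fy=k,interpolation=cv2.INTER_CUBIC),alpha=1.6,beta=20)
a=f(s,190,115,100,100,4);b=f(s,235,240,100,75,4)
d=f(c,120,190,130,90,3.0769)
out=np.zeros((600,800,3),np.uint8);out[:400,:400]=a;out[:300,400:]=b;out[320:320+d.shape[0],400:400+d.shape[1]]=d[:, :400]
cv2.imwrite("pics/crop1.png",out)
E
```

```text
(no output)
```

View pics/crop1.png

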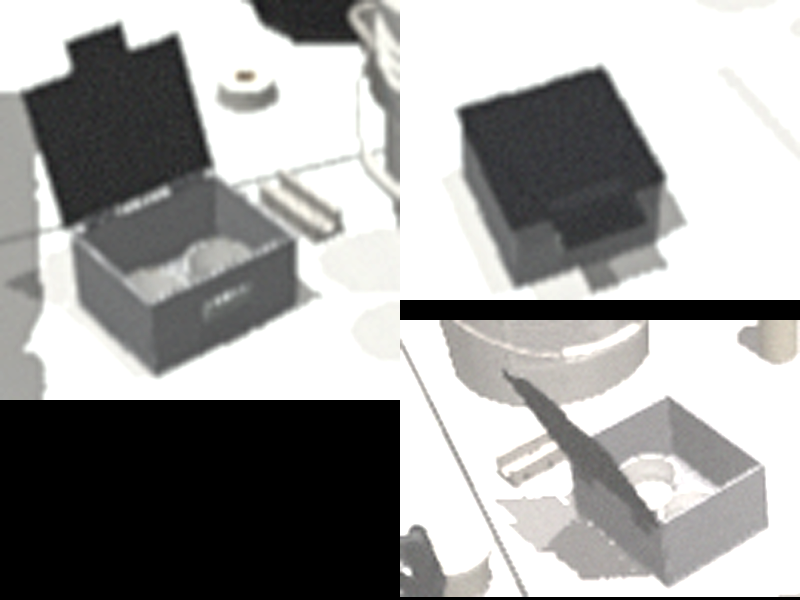

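The crop shows the wide box's rim corners, its lid with the tab at top left, and the narrow box's lid with its tab toward the lower right. Now I'll cast rays.

```bash
cat > h.py <<'E'
import numpy as np,cv2
from workcell import imaging,readout
def cal(n):
    c=imaging.camera(n);return c
def ray(c,p):
    R,_=cv2.Rodrigues(np.array(c["rvec"],float));t=np.array(c["tvec"],float).ravel()
    d=R.T@np.array([(p[0]-c["cx"])/c["fx"],(p[1]-c["cy"])/c["fy"],1]);return -R.T@t,d
def plane(c,p,z):
    o,d=ray(c,p);return o+d*(z-o[2])/d[2]
def tri(c1,p1,c2,p2):
    o1,d1=ray(c1,p1);o2,d2=ray(c2,p2)
    s=np.linalg.lstsq(np.c_[d1,-d2],o2-o1,rcond=None)[0]
    a,b=o1+d1*s[0],o2+d2*s[1];return (a+b)/2,np.linalg.norm(a-b)
E
python3 - <<'E'
from h import *
np.set_printoptions(precision=3,suppress=True)
S=cal("side");C=cal("scene")
a=lambda X,Y:(190+X/4-.4,115+Y/4-.4);b=lambda X,Y:(235+(X-400)/4-.4,240+Y/4-.4);d=lambda X,Y:(120+(X-400)/3.0769-.35,190+(Y-320)/3.0769-.35)
for n,p in dict(A=(72,238),B=(152,305),C=(297,238),D=(210,178)).items():print("wide",n,plane(S,a(*p),.085))
print("bottom B",plane(S,a(157,375),0))
for n,p in dict(A=(658,524),B=(765,465),C=(667,400)).items():print("scene wide",n,plane(C,d(*p),.085))
print("tri", tri(S,a(152,305),C,d(765,465)),tri(S,a(297,238),C,d(667,400)),tri(S,a(72,238),C,d(658,524)))
print("tab",tri(S,a(93,33),C,d(506,372)))
for n,p in dict(hn=(458,110),hf=(603,68),ff=(665,180),fn=(520,232),t1=(565,252),t2=(648,222)).items():print("narrow",n,plane(S,b(*p),.076))
print("bottom",plane(S,b(518,287),0))
for n,p in dict(bottle=(315,214),salt=(344,247)).items():print(n,plane(S,p,0))
print("ticket",plane(S,a(340,235),0),plane(S,a(262,190),0.03)); print("deli",plane(S,a(247,105),0),"deli scene",plane(C,(141,282),0))
E
```

```text
wide A [0.437 0.263 0.085]
wide B [0.472 0.145 0.085]
wide C [0.622 0.185 0.085]
wide D [0.583 0.303 0.085]
bottom B [0.473 0.152 0.   ]
scene wide A [0.437 0.277 0.085]
scene wide B [0.467 0.152 0.085]
scene wide C [0.611 0.198 0.085]
tri (array([0.473, 0.15 , 0.08 ]), np.float64(0.001340497811804137)) (array([0.625, 0.194, 0.076]), np.float64(0.0034688033450990265)) (array([0.441, 0.275, 0.079]), np.float64(0.004413297232312233))
tab (array([0.51 , 0.371, 0.234]), np.float64(0.02962790823489125))
narrow hn [ 0.421 -0.194  0.076]
narrow hf [ 0.532 -0.198  0.076]
narrow ff [ 0.528 -0.308  0.076]
narrow fn [ 0.421 -0.309  0.076]
narrow t1 [ 0.442 -0.335  0.076]
narrow t2 [ 0.502 -0.335  0.076]
bottom [ 0.422 -0.299  0.   ]
bottle [ 0.741  0.005 -0.   ]
salt [ 0.753 -0.173  0.   ]
ticket [0.705 0.279 0.   ] [0.648 0.34  0.03 ]
deli [0.706 0.535 0.   ] deli scene [0.509 0.454 0.   ]
```

```bash
python3 -m crank '[[-0.1,-0.02,0.01,0.11],[-0.2,-0.04,0.02,0.22],[-0.3,-0.06,0.03,0.33],[-0.4,-0.08,0.04,0.44],[-0.5,-0.1,0.05,0.55]]' -1 20
python3 - <<'E'
from h import *
import cv2
o=readout.get_obs();R=cv2.Rodrigues(np.zeros(3))[0]
from scipy.spatial.transform import Rotation as T
R=T.from_quat(o["ee_rot"]).as_matrix();print(o["position"],R.round(3))
p=np.array([.476,.412,.217]);print("rows to start",R.T@(p-o["position"])/.4)
u=np.array([-.268,.963,0]);print("u in tool",R.T@u)
S=cal("side");C=cal("scene")
for n,c in(("side",S),("scene",C)):
  for q in([.51,.454,0],[.706,.535,0]):
    print(n,cv2.projectPoints(np.array([q]),np.array(c["rvec"],float),np.array(c["tvec"],float),np.array([[c["fx"],0,c["cx"]],[0,c["fy"],c["cy"]],[0,0,1.]]),None)[0].ravel())
E
```

```text
clock: 0.62
position: [0.4196, 0.4538, 0.2282]
ee_rot: [0.477, 0.879, 0.0, 0.0]
ft_force: [0.9, 1.4, 0.1]
grip_width: 0.299
grasp_force: 0.0
[0.41964481 0.45379595 0.22819026] [[-0.544  0.839  0.   ]
 [ 0.839  0.544  0.   ]
 [ 0.     0.    -1.   ]]
rows to start [-0.16434021  0.06131835  0.02797415]
u in tool [9.53734758e-01 2.99304199e-01 8.53915430e-05]
side [213.48162753 160.84862252]
side [251.26551781 140.84925485]
scene [140.96836363 281.79196137]
scene [ 98.48265441 251.56619934]
```

```bash
python3 -m crank '[[-0.08,0.03,0.015,0.1],[-0.165,0.06,0.03,0.2],[-0.165,0.06,0.03,0.29],[-0.165,0.06,0.03,0.29]]' -1
python3 - <<'E'
from h import *
from scipy.spatial.transform import Rotation as T
o=readout.get_obs()
R=T.from_quat(o["ee_rot"]).as_matrix();print("u in tool",R.T@np.array([-.268,.963,0]))
v=[cv2.cvtColor(cal(n)["color"],cv2.COLOR_RGB2BGR) for n in("scene","side")]
a=cv2.resize(v[0][150:300,40:240],(400,300));b=cv2.resize(v[1][60:210,150:350],(400,300))
cv2.imwrite("pics/p2.png",cv2.convertScaleAbs(np.hstack([a,b]),alpha=1.5,beta=20))
E
```

```text
clock: 1.05
position: [0.4763, 0.411, 0.2157]
ee_rot: [0.606, 0.795, -0.001, 0.0]
ft_force: [0.4, -0.3, 0.2]
grip_width: 0.001
grasp_force: 0.0
u in tool [ 0.99959193 -0.00260177 -0.00148316]
```

View pics/p2.png

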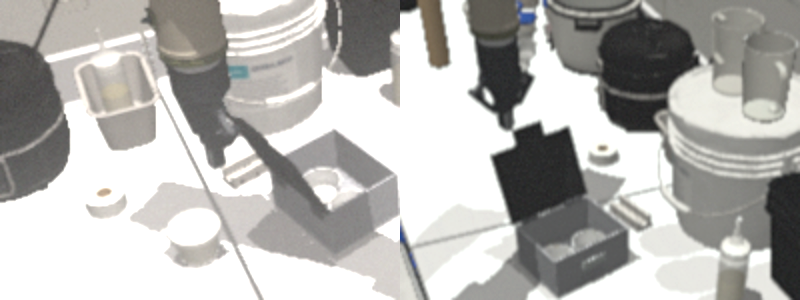

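The shut fingers stand behind the lid, in line with the tab: the tip is at about (215,158) in the left half and (506,122) in the right half. The deli cup at (193,237) is clear. Now I'll push.

```bash
python3 -m crank '[[-0.05,0,0,0],[-0.1,0,0,0],[-0.15,0,0,0],[-0.18,0,0,0],[-0.21,0,0,0]]'; python3 -m crank '[[-0.03,0,0,0],[-0.06,0,0,0],[-0.09,0,0,0],[-0.12,0,0,0],[-0.15,0,0,0]]';python3 -m crank '[[-0.03,0,0,0],[-0.06,0,-0.02,0],[-0.06,0,-0.04,0],[-0.03,0,-0.08,0],[-0.03,0,-0.1,0]]'; python3 -m crank '[[0,0,0,0],[0,0,0,0],[0,0,0,0],[0,0,0,0],[0,0,0,0]]'
python3 - <<'E'
from h import *
v=[cv2.cvtColor(cal(n)["color"],cv2.COLOR_RGB2BGR) for n in("scene","side")]
a=cv2.resize(v[0][150:300,110:310],(400,300));b=cv2.resize(v[1][110:260,150:350],(400,300))
cv2.imwrite("pics/p3.png",cv2.convertScaleAbs(np.hstack([a,b]),alpha=1.5,beta=20))
E
```

```text
clock: 1.57
position: [0.4964, 0.3358, 0.2201]
ee_rot: [0.6, 0.8, 0.003, -0.001]
ft_force: [-15.2, 4.2, 34.4]
grip_width: -0.003
grasp_force: 1.3
clock: 1.98
position: [0.5135, 0.2751, 0.2164]
ee_rot: [0.601, 0.799, 0.0, -0.0]
ft_force: [-0.5, -0.2, -0.2]
grip_width: 0.003
grasp_force: 0.1
clock: 2.4
position: [0.517, 0.2654, 0.2584]
ee_rot: [0.602, 0.799, 0.001, -0.0]
ft_force: [-0.2, 1.0, 0.2]
grip_width: -0.0
grasp_force: 0.0
clock: 2.82
position: [0.5172, 0.2628, 0.2556]
ee_rot: [0.603, 0.798, -0.001, -0.0]
ft_force: [0.2, 0.1, -0.6]
grip_width: 0.002
grasp_force: 0.0
```

View pics/p3.png

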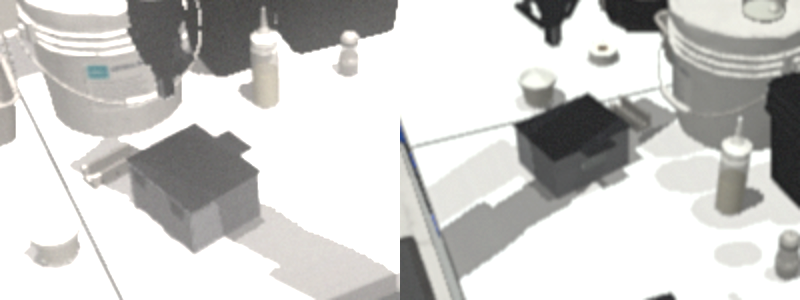

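The wide lid is shut: it lies flat on the box at about (195,165) in the left half, and the bystanders stand where they were. On to the narrow box.

```bash
python3 -m crank '[[-0.08,-0.03,0,0],[-0.18,-0.06,0,0],[-0.28,-0.1,0,0],[-0.38,-0.13,0,0],[-0.48,-0.17,0,0]]' >/dev/null; python3 -m crank '[[-0.1,-0.035,0,0.05],[-0.2,-0.07,0,0.1],[-0.3,-0.1,0,0.15],[-0.4,-0.14,0,0.2],[-0.5,-0.17,0,0.26]]'
python3 - <<'E'
from h import *
from scipy.spatial.transform import Rotation as T
o=readout.get_obs()
R=T.from_quat(o["ee_rot"]).as_matrix();print(R.round(3),R.T@(np.array([.473,-.42,.25])-o["position"])/.4)
E
```

```text
clock: 3.75
position: [0.4934, -0.1471, 0.2565]
ee_rot: [0.706, 0.708, 0.0, 0.0]
ft_force: [2.0, -0.3, 0.0]
grip_width: -0.002
grasp_force: 0.0
[[-0.003  1.     0.001]
 [ 1.     0.003  0.001]
 [ 0.001  0.001 -1.   ]] [-0.68202692 -0.05260207  0.01578727]
```

```bash
python3 -m crank '[[-0.1,-0.01,0,0],[-0.2,-0.02,0,0],[-0.3,-0.03,0,0],[-0.4,-0.04,0,0],[-0.5,-0.05,0,0]]' >/dev/null; python3 -m crank '[[-0.09,0,0,0],[-0.18,0,0,0],[-0.18,0,0,0],[-0.18,0,0,0]]'
python3 - <<'E'
from h import *
for n in("scene","side"):cv2.imwrite(f"pics/{n}4.png",cv2.cvtColor(cal(n)["color"],cv2.COLOR_RGB2BGR))
v=[cv2.imread(f"pics/{n}4.png") for n in("scene","side")]
a=cv2.resize(v[0][130:280,280:380],(400,600));b=cv2.resize(v[1][220:370,220:320],(400,600))
cv2.imwrite("pics/p4.png",cv2.convertScaleAbs(np.hstack([a,b]),alpha=1.6,beta=20))
E
```

```text
clock: 4.5
position: [0.4742, -0.4194, 0.2554]
ee_rot: [0.707, 0.707, -0.001, -0.0]
ft_force: [0.1, 0.2, -0.3]
grip_width: 0.001
grasp_force: 0.0
```

View pics/p4.png

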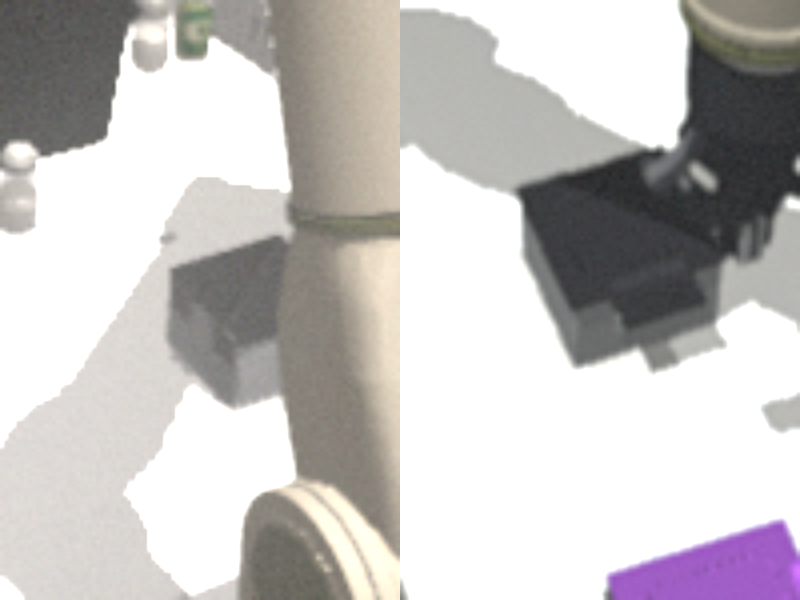

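The narrow box is shut, with its tab end at about (620-705, 295-335) in the right half. The scene view shows its near hinge corner at (235,343). The purple look-alike starts at (608,575).

```bash
python3 - <<'E'
from h import *
np.set_printoptions(precision=3,suppress=True)
S=cal("side");C=cal("scene")
s=lambda X,Y:(220+(X-400)/4-.4,220+Y/4-.4);c=lambda X,Y:(280+X/4-.4,130+Y/4-.4)
print("hn",tri(S,s(522,188),C,c(235,343)),"hf?",plane(C,c(170,268),.076))
for n,p in dict(t1=(628,336),t2=(705,305),fn=(577,308),ff=(720,255)).items():print(n,plane(S,s(*p),.076))
for p in((608,575),(780,522)):print("purple",plane(S,s(*p),.073))
E
```

```text
hn (array([ 0.426, -0.188,  0.07 ]), np.float64(0.00043617295360901247)) hf? [ 0.533 -0.193  0.076]
t1 [ 0.442 -0.339  0.076]
t2 [ 0.499 -0.336  0.076]
fn [ 0.42  -0.305  0.076]
ff [ 0.527 -0.302  0.076]
purple [ 0.365 -0.485  0.073]
purple [ 0.473 -0.495  0.073]
```

```bash
python3 -m crank '[[0.02,0,0.1,0],[0.04,0,0.2,0],[0.06,0,0.3,0],[0.08,0,0.4,0],[0.1,0,0.48,0]]'; python3 -m crank '[[0.02,0,0,0],[0.035,0,0,0],[0.05,0,0,0],[0.06,0,0,0],[0.06,0,0,0]]'
```

```text
clock: 5.12
position: [0.4755, -0.3744, 0.062]
ee_rot: [0.704, 0.71, 0.0, -0.001]
ft_force: [0.3, 0.8, -0.4]
grip_width: 0.001
grasp_force: 0.0
clock: 5.53
position: [0.4768, -0.3528, 0.0665]
ee_rot: [0.705, 0.709, 0.001, 0.001]
ft_force: [1.0, 0.6, -0.2]
grip_width: 0.0
grasp_force: 0.0
```

Creep in until contact.

```bash
python3 -m crank '[[0.005,0,0,0],[0.01,0,0,0],[0.01,0,0,0]]'|grep -E "pos|ft";  python3 -m crank '[[0.005,0,0,0],[0.01,0,0,0],[0.01,0,0,0]]'|grep -E "pos|ft"
```

```text
position: [0.4755, -0.3491, 0.0647]
ft_force: [-1.1, 0.9, 0.6]
position: [0.4752, -0.3448, 0.0642]
ft_force: [0.6, -0.4, -0.5]
```

```bash
for i in 1; do python3 -m crank '[[0.005,0,0,0],[0.01,0,0,0],[0.01,0,0,0]]'|grep -E "pos|ft";  python3 -m crank '[[0.005,0,0,0],[0.01,0,0,0],[0.01,0,0,0]]'|grep -E "pos|ft"; done
```

```text
position: [0.4751, -0.3421, 0.0645]
ft_force: [1.0, -4.4, -0.8]
position: [0.475, -0.3403, 0.0652]
ft_force: [0.1, -11.6, -0.6]
```

Contact shows 11.6 N. I'll raise along the tab's arc, pressing lightly.

```bash
python3 -m crank '[[0.002,0,-0.02,0],[0.004,0,-0.04,0],[0.008,0,-0.06,0],[0.012,0,-0.08,0],[0.018,0,-0.1,0]]'|grep -E "pos|ft"
python3 - <<'E'
from h import *
v=[cv2.cvtColor(cal(n)["color"],cv2.COLOR_RGB2BGR) for n in("scene","side")]
a=cv2.resize(v[0][150:260,300:400],(400,440));b=cv2.resize(v[1][220:330,220:320],(400,440))
cv2.imwrite("pics/p5.png",cv2.convertScaleAbs(np.hstack([a,b]),alpha=1.6,beta=20))
E
```

```text
position: [0.4747, -0.3333, 0.1057]
ft_force: [-0.2, -11.8, 2.9]
```

View pics/p5.png

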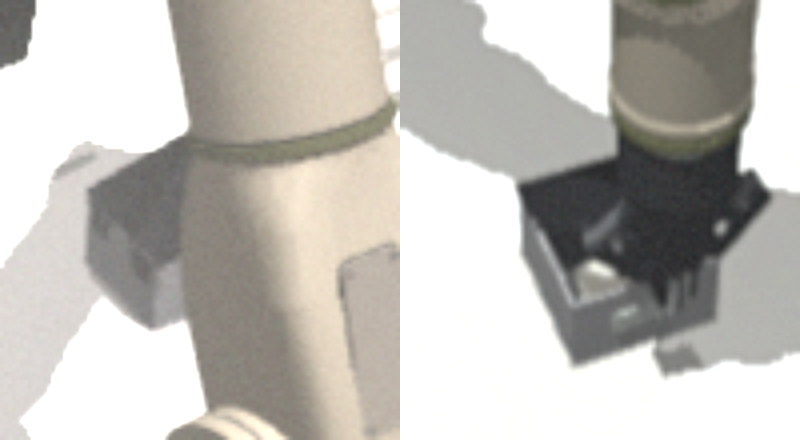

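The lid is lifting: the box's inside and the cup show at (597,275). I'll continue along the arc.

```bash
python3 -m crank '[[0.007,0,-0.02,0],[0.015,0,-0.04,0],[0.025,0,-0.06,0],[0.036,0,-0.08,0],[0.05,0,-0.1,0]]'|grep -E "pos|ft"; python3 -m crank '[[0.015,0,-0.015,0],[0.03,0,-0.03,0],[0.05,0,-0.045,0],[0.07,0,-0.055,0],[0.09,0,-0.065,0]]'|grep -E "pos|ft"
```

```text
position: [0.4753, -0.3128, 0.1461]
ft_force: [1.5, -9.3, 6.0]
position: [0.4749, -0.2737, 0.1708]
ft_force: [-0.3, -0.8, 2.1]
```

```bash
python3 -m crank '[[0.03,0,-0.01,0],[0.06,0,-0.02,0],[0.09,0,-0.03,0],[0.12,0,-0.035,0],[0.15,0,-0.04,0]]'|grep -E "pos|ft"; python3 -m crank '[[0.03,0,0,0],[0.06,0,0,0],[0.09,0,0,0],[0.12,0,0,0],[0.13,0,0,0]]'|grep -E "pos|ft"
python3 - <<'E'
from h import *
v=[cv2.cvtColor(cal(n)["color"],cv2.COLOR_RGB2BGR) for n in("scene","side")]
a=cv2.resize(v[0][120:270,230:380],(400,400));b=cv2.resize(v[1][190:340,200:350],(400,400))
cv2.imwrite("pics/p6.png",cv2.convertScaleAbs(np.hstack([a,b]),alpha=1.6,beta=20))
E
```

```text
position: [0.4758, -0.2136, 0.188]
ft_force: [3.7, -1.1, 6.5]
position: [0.474, -0.1594, 0.1858]
ft_force: [-0.0, -4.3, -0.9]
```

View pics/p6.png

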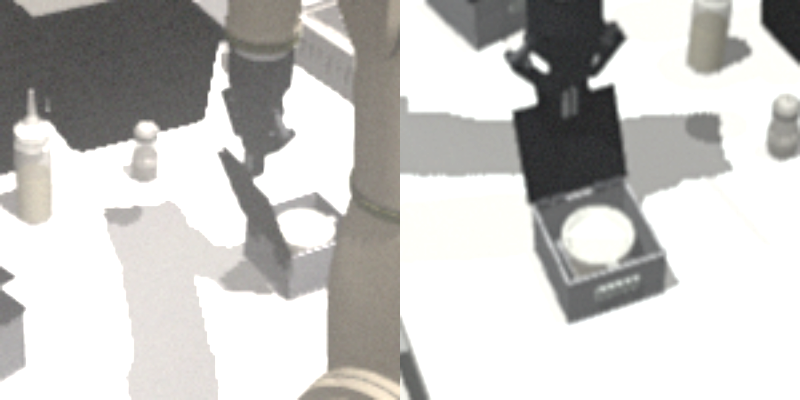

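The narrow lid leans back past upright, running from (285,255) to (222,152) in the left half, and the finger just touches it. I'll back off forward, then up, and check.

```bash
python3 -m crank '[[-0.03,0,0,0],[-0.08,0,0,0],[-0.12,0,-0.04,0],[-0.16,0,-0.12,0],[-0.18,0,-0.2,0]]'|grep -E "pos|ft"; python3 -m crank '[[-0.05,0,0,0],[-0.1,0,0,0],[-0.15,0,0,0],[-0.15,0,0,0],[-0.15,0,0,0]]'|grep -E "pos|ft";python3 -m crank '[[0,0,0,0],[0,0,0,0],[0,0,0,0],[0,0,0,0],[0,0,0,0]]'|grep -E "pos|ft"
python3 - <<'E'
from h import *
v=[cv2.cvtColor(cal(n)["color"],cv2.COLOR_RGB2BGR) for n in("scene","side")]
a=cv2.resize(v[0][130:290,110:370],(400,246));b=cv2.resize(v[1][110:340,160:360],(400,460))
out=np.zeros((460,800,3),np.uint8);out[:246,:400]=a;out[:,400:]=b
cv2.imwrite("pics/p7.png",cv2.convertScaleAbs(out,alpha=1.6,beta=20))
E
```

```text
position: [0.4732, -0.2362, 0.2665]
ft_force: [1.0, -0.4, 1.1]
position: [0.4742, -0.2953, 0.2659]
ft_force: [0.8, -0.6, -0.4]
position: [0.4752, -0.2935, 0.2663]
ft_force: [-0.1, 0.5, 0.1]
```

View pics/p7.png

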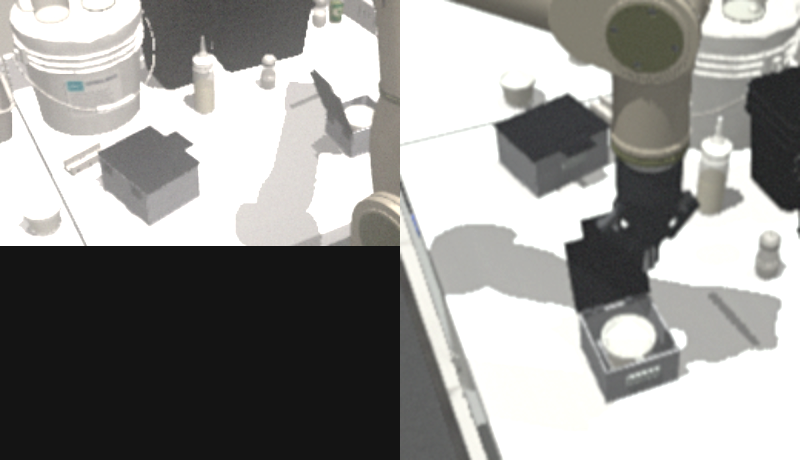

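The wide lid is shut at (150,165), and the narrow lid rests open by itself at (330,105). The robot is clear and the bystanders stand where they were, so I'll hand in.

```bash
python3 -c "
from workcell import manip;print(manip.hand_in())"
```

```text
the job is handed in; nothing more can be done
None
```

The job is handed in, with no verdict returned: in the last pictures the wide lid is shut, the narrow lid rests open by itself, and the boxes and bystanders look undisturbed (checked by eye, not re-measured).

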